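# Seat a keyed shaft in a timing pulley on the assembly sleeve

## Robot

A 6-joint arm with a two-finger parallel gripper is mounted at the origin on the work surface. World frame = base frame: x ahead of the robot, y to its left, z up, the work surface at z = 0. Lengths are in m, angles in rad, forces in N, time in s.
With the tool pointing down it reaches from about 0.225 to 0.875 m from the base axis. Payload 3.4 kg.
Tool frame: the origin (TCP) lies at the very end of the fingers, on their centre line; the grasp point (between the pads) lies 19 mm behind it; z points along the fingers, y is the line along which they close (so a half turn about z gives the same grasp; the last joint's range is limited). The gripper opens to 85 mm and grips with 20 to 120 N. Pads are 22 mm wide; open, the fingers measure 114 mm over their backs; the gripper's body (76 mm by 85 mm) begins 54 mm behind the grasp point. The pads swing forward as they close: fully open they stand 13 mm farther back than shut.
Start: joints at [1.014, 0.276, 1.505, -0, 1.361, -0.121], TCP at [0.243, 0.521, 0.231] pointing down, gripper open.
Joint ranges: [-2.89, 2.89], [-0.75, 2.08], [0.22, 2.7], [-1.18, 4.32], [0.11, 2.71], [-2.7, 2.7]. Speed limits (rad/s): [2.57, 2.57, 3.14, 3.14, 3.14, 3.14].

## Interface

Orientations are given as a rotation vector (axis times angle).
In Python, from workcell import env, viewer gives the robot as it stands. Calls block until the motion is done:
- env.move_pose(position, orientation): joint-space move of the TCP to a pose.
- env.line_to(position, attitude=None, max_speed=0.15): straight line of the TCP; attitude=None keeps the orientation; max_speed is the mean speed in m/s.
- env.goto_joints(angles): joint-space move.
- env.move_gripper(opening, f_grip=None): opening from 0.0 (shut) to 1.0 (fully open); f_grip is the grip in N (None keeps the last); returns when the fingers have stopped.
- env.hold(seconds).
- env.solve_ik(position, orientation): joint angles nearest the present ones, or None.
- env.sense(): the state.
- viewer.read_camera(name): name is "scene" or "top" or "wrist"; returns a dict with "pixels" (480x640x3 uint8, red, green, blue), "depth" (480x640 float32, m along the optical axis (not along the pixel's ray), 0 where there is no reading), "fx", "fy", "cx", "cy" (pixels), "extrinsics" (4x4, takes a point from camera to world coordinates). Camera axes: x right, y down, z forward; pixel columns grow to the right and rows downward; lengths in m; the calibration is good to about 2 mm. A picture is of the moment at which its call begins.
A pose or a line that the arm cannot do raises env.MotionError and nothing moves.
- env.hand_in(): hands the job in; it is judged then, once.
The state is a dict: "t": time; "q": joint angles; "joint_velocities": joint speeds; "effort": joint torques, N m; "ee_pos": TCP position; "eef_rot": TCP orientation; "contact_force": force on the tool from outside, world axes, zero at the start; "ft_torque": the same for the moment, N m; "gripper_width": opening from 0.0 (shut) to 1.0 (fully open); "grasp_force": force on a finger pad.
Only numpy, scipy, OpenCV 4.12 (cv2) and the standard library are available. Lean on these libraries where they do the work, as an engineer would, in place of code of your own. Each camera call takes 0.05 s, during which the arm holds its last target. There are 200 camera calls.

## Task

Stand the silver toothed pulley on the upright black assembly sleeve, boss up and centred, and let go of it. Then take the keyed shaft from the white rack, put its plain end into the pulley's bore, turn it until its key slips into the keyway and push it fully home, its collar tight on the boss, without ramming it. Finish still gripping the shaft and pressing it down firmly (roughly 15 N), pulley on the sleeve, so that I can tighten the set screw; leave the other shafts, the idler, the bearing and the tools where they are.

Things in the scene. Friction and masses are not known exactly. Their poses are not given: they have to be found in the camera images.
- pulley: Loose aluminium timing pulley, about 0.24 kg, standing boss up on the bench. Origin: centre of its underside, z up along the bore, x towards the keyway. Toothed part with steel flanges 66 mm across, 0 to 24 mm high; smooth boss 38 mm across, 24 to 38 mm high (grip here). Through-bore 21.2 mm wide; keyway along all of it on the +x side, 7.4 mm wide, floor 14.5 mm from the axis
- pulley_mouth (a point): centre of the pulley's top face (mouth of the bore), 38 mm above its underside; axes as the pulley's. A red paint mark on this face and the set screw in the boss's side lie over the keyway (+x)
- sleeve: Fixed assembly sleeve: blue square foot 84 mm wide, 10 mm thick, with a black upright tube, 48 mm outside, 36 mm inside, rim 50 mm above the bench. Origin: centre of its underside. The pulley's underside rests on the rim, held by friction alone (nothing locates it); the shaft's lower end pokes through into the hollow tube
- sleeve_top (a point): centre of the sleeve's open top, at rim height, 50 mm above the bench; z up
- shaft: Loose keyed steel shaft, about 0.36 kg, 118 mm long, upright in one of the rack's holes, key end down. Origin: centre of its lower end, z up, x towards the key. 20 mm thick, lowest 5 mm chamfered to 14 mm. Plain to 22 mm; from 22 to 52 mm a brass key 6 mm wide stands out on the +x side to 13.5 mm from the axis. Collar 30 mm across from 52 to 58 mm. Round grip 20 mm thick, 58 to 118 mm
- shaft_shoulder (a point): centre of the collar's underside, 52 mm above the shaft's lower end, axes as the shaft's; lies on pulley_mouth when home. With the plain end in the bore and the key out of line, the key rests on the boss and this point is 30 mm above pulley_mouth; within some 3 to 5 degrees of the keyway the key drops in. A red paint mark on the collar's top is in line with the key (+x)
- shaft_top (a point): centre of the shaft's upper end, 118 mm above its lower end; a dark slot there is in line with the key (+x)
- rack: Fixed white plastic rack 205 x 60 x 40 mm. Origin: centre of its underside, x along its length. Three holes 22 mm wide and 20 mm deep at x = -70, 0 and +70 mm; one shaft stands in each, its lower end 20 mm above the bench
- plain_shaft: bystander in the rack: plain steel shaft without key or collar, 20 mm thick, 110 mm long, origin at its lower end
- stub_shaft: bystander in the rack: steel stub with a dark 29 mm collar and a thin 14 mm upper end, 98 mm long, no key, origin at its lower end
- idler: bystander: black idler roller with steel flanges, 58 mm across, 20 mm high, lying flat near the pulley, origin at its underside
- bearing: bystander: ball bearing 52 mm across, 15 mm high, origin at its underside
- caliper: bystander: flat digital caliper, about 225 mm long along x, 14 mm high, lying
- screwdriver: bystander: screwdriver with a red handle, lying along x
- wrench: bystander: steel wrench, lying along x

How it is judged:
On the way:
1. the pulley stands boss up and centred on the sleeve and is let go, before the shaft comes near it (horizontal distance between pulley and sleeve_top below 0.007 m and z of pulley in the frame of sleeve_top between -0.002 and 0.002 m and z of pulley_mouth in the frame of sleeve_top above 0.036 m and contact force between pulley and sleeve above 0.5 N and angle between pulley's own z axis and vertical below 0.05 rad and contact force between pulley and the arm below 0.1 N and contact force between pulley and the fingers below 0.1 N and horizontal distance between shaft and pulley above 0.05 m), for 0.2 s.
At the end, for the whole second after the job is handed in: Pulley boss up on the sleeve rim, within 7 mm of centre, 2 mm in height; collar within 2 mm of the boss top and centre, key in line within 11 deg; fingers grip the shaft's sides, not the pulley; 9 to 50 N on the sleeve (weights: 5 to 7 N); shaft still; bystanders within 25 mm of their start (horizontal distance between pulley and sleeve_top below 0.007 m and z of pulley in the frame of sleeve_top between -0.002 and 0.002 m and z of pulley_mouth in the frame of sleeve_top above 0.036 m and contact force between pulley and sleeve between 0.5 and 50 N and angle between pulley's own z axis and vertical below 0.05 rad and z of shaft_shoulder in the frame of pulley_mouth below 0.002 m and horizontal distance between shaft_shoulder and pulley_mouth below 0.002 m and angle between the z axis of shaft and the z axis of pulley, either way round below 0.06 rad and angle between the x axis of shaft and the x axis of pulley, either way round below 0.2 rad and contact force between the fingers and shaft above 3 N and z of the grasp point in the frame of shaft below 0.12 m and contact force between pulley and sleeve above 9 N and contact force between pulley and the fingers below 0.5 N and linear speed of shaft below 0.02 m/s and distance of each of plain_shaft, stub_shaft, idler, bearing, caliper, screwdriver, wrench from where it was at the start of the episode below 0.025 m); the arm keeps its last pose, push and grip.
It fails at once if another shaft, the idler, the bearing or a tool is disturbed (moved over 25 mm) (distance of any of plain_shaft, stub_shaft, idler, bearing, caliper, screwdriver, wrench from where it was at the start of the episode above 0.025 m).
It fails at once if the pulley is rammed onto the sleeve or the shaft into the pulley (over 80 N on the sleeve) (contact force between pulley and sleeve above 80 N).
It also fails if it takes over 58 s, if anything falls off the work surface, if the arm or the gripper's body presses on something with over 40 N, if the wrist force passes 120 N, or if a joint passes its speed limit or range.

## Working session

There is one attempt and no reset: what is moved stays moved. The work goes in short steps, each a Python script; the robot and the scene stay as the last script left them, time stands still between calls to the robot, and variables do not carry over. Pictures are saved under pics/ and viewed, at most 10 in all, crops included, and the job is handed in when it is done.

```bash
ls; mkdir -p pics
python3 - <<'E'
from workcell import env, viewer
import cv2,numpy as np
for n in ["scene","top"]:
    c=viewer.read_camera(n); cv2.imwrite(f"pics/{n}0.png",c["pixels"][:,:,::-1]); np.savez(f"{n}0.npz",**c)
    print(n,c["fx"],c["cx"],c["cy"],np.round(c["extrinsics"],3).tolist())
s=env.sense(); print(s)
E
```

```text
pics
scene 624.7568434485369 325.01052483295575 248.4629618924173 [[-0.033, 0.851, -0.524, 1.299], [0.999, 0.024, -0.024, 0.014], [-0.008, -0.525, -0.851, 1.309], [0.0, 0.0, 0.0, 1.0]]
top 495.42682311947226 323.32980405227295 242.09907394074838 [[-0.005, -0.99, 0.139, 0.396], [-1.0, 0.002, -0.016, -0.001], [0.015, -0.139, -0.99, 1.412], [0.0, 0.0, 0.0, 1.0]]
{'t': 0.1, 'q': array([ 1.01396633e+00,  2.76542939e-01,  1.50600424e+00, -3.28215763e-05,
        1.36070443e+00, -1.21014848e-01]), 'joint_velocities': array([-0.00200118, -0.00364415, -0.00232773,  0.00105788,  0.0013552 ,
        0.00037253]), 'effort': array([ 9.07075155e-04, -4.17698371e+01, -2.46405262e+01, -2.06428008e-04,
        5.82543624e-03, -1.12963957e-05]), 'ee_pos': array([0.24250849, 0.52083889, 0.23052075]), 'eef_rot': array([-6.79048525e-01, -3.06679251e+00,  2.47399376e-03]), 'contact_force': array([ 0.1178834 ,  0.93528115, -0.53555432]), 'ft_torque': array([ 0.00354147,  0.03017292, -0.03216387]), 'grasp_force': 0.0, 'gripper_width': 0.9974109564186631}
```

View pics/top0.png

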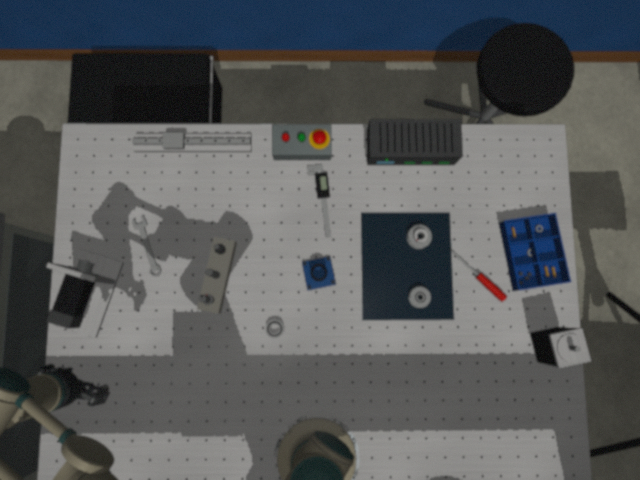

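View pics/scene0.png

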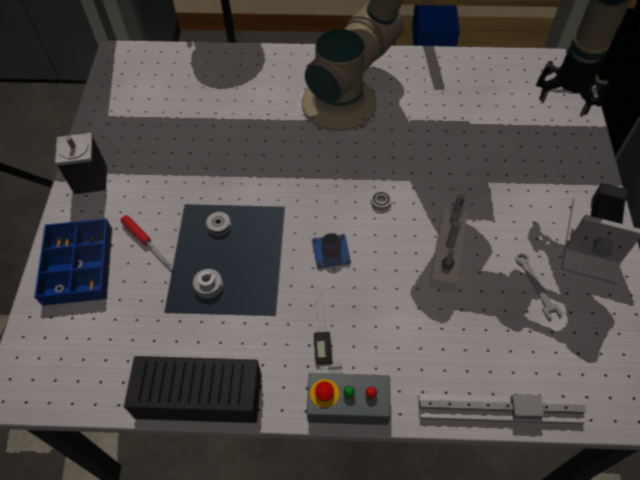

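```bash
cat > h.py <<'E'
from workcell import env, viewer
import cv2,numpy as np
from scipy.spatial.transform import Rotation as R
def down(yaw): # tool y axis direction (closing) = yaw-90deg ; x axis along yaw
    return (R.from_euler('z',yaw)*R.from_euler('x',np.pi)).as_rotvec()
def px(c,u,v,z):
    E=c["extrinsics"]; d=E[:3,:3]@np.array([(u-c["cx"])/c["fx"],(v-c["cy"])/c["fy"],1.])
    o=E[:3,3]; return o+d*(z-o[2])/d[2]
def proj(c,p):
    E=c["extrinsics"]; q=E[:3,:3].T@(np.asarray(p)-E[:3,3]); return c["fx"]*q[0]/q[2]+c["cx"],c["fy"]*q[1]/q[2]+c["cy"]
def snap(name,fn):
    c=viewer.read_camera(name); np.savez(fn+".npz",**c); cv2.imwrite(f"pics/{fn}.png",c["pixels"][:,:,::-1]); return c
E
python3 - <<'E'
from h import *
t=np.load("top0.npz"); s=np.load("scene0.npz")
print("pulley",px(t,419,236,.03),px(s,208,280,.03))
print("sleeve",px(t,318,271,.03),px(s,331,247,.03))
print("idler",px(t,419,296,.02))
for p in [(220,248),(214,273),(206,299)]: print("rack",px(t,*p,.1))
print("rackS",[px(s,*p,.13) for p in [(459,200),(448,258)]])
print("bearing",px(t,275,326,.015))
print("tcp yaw",R.from_rotvec(env.sense()['eef_rot']).as_matrix().round(2).tolist())
for p in [(.5,.27),(.52,-.25),(.45,0)]:
  for y in (-1.57,0,1.57,3.14): 
    q=env.solve_ik([*p,.3],down(y)); print(p,y,None if q is None else np.round(q,2))
E
```

```text
pulley [ 0.60639624 -0.29378223  0.03      ] [ 0.60568107 -0.2918699   0.03      ]
sleeve [ 0.50810638 -0.00758282  0.03      ] [ 0.50697384 -0.00727425  0.03      ]
idler [ 0.43778503 -0.29054403  0.02      ]
rack [0.56459692 0.25341876 0.1       ]
rack [0.49802548 0.26760419 0.1       ]
rack [0.42981735 0.28674354 0.1       ]
rackS [array([0.43217015, 0.28798541, 0.13      ]), array([0.59003014, 0.25148979, 0.13      ])]
bearing [0.35668966 0.11225971 0.015     ]
tcp yaw [[-0.91, 0.42, -0.0], [0.42, 0.91, -0.0], [0.0, -0.0, -1.0]]
(0.5, 0.27) -1.57 None
(0.5, 0.27) 0 [ 0.37  0.24  1.39 -0.    1.51  1.94]
(0.5, 0.27) 1.57 [ 0.37  0.24  1.39 -0.    1.51  0.37]
(0.5, 0.27) 3.14 [ 0.37  0.24  1.39 -0.    1.51 -1.2 ]
(0.52, -0.25) -1.57 [-0.57  0.25  1.37 -0.    1.52  2.57]
(0.52, -0.25) 0 [-0.57  0.25  1.37 -0.    1.52  1.  ]
(0.52, -0.25) 1.57 [-0.57  0.25  1.37  0.    1.52 -0.57]
(0.52, -0.25) 3.14 [-0.57  0.25  1.37  0.    1.52 -2.14]
(0.45, 0) -1.57 None
(0.45, 0) 0 [-0.15  0.05  1.62 -0.    1.47  1.42]
(0.45, 0) 1.57 [-0.15  0.05  1.62 -0.    1.47 -0.15]
(0.45, 0) 3.14 [-0.15  0.05  1.62  0.    1.47 -1.72]
```

Run:
```python
from h import *
env.move_pose([.48,.27,.36],down(1.57)); c=snap("wrist","w_rack"); print(c["extrinsics"].round(3).tolist(),c["fx"],env.sense()['t'])
env.move_pose([.47,-.01,.30],down(1.57)); c=snap("wrist","w_slv")
env.move_pose([.57,-.29,.27],down(1.57)); c=snap("wrist","w_pul"); print(env.sense()['t'])
a=[cv2.resize(cv2.imread(f"pics/{n}.png"),(400,300),interpolation=cv2.INTER_AREA) for n in ("w_slv","w_pul")]
cv2.imwrite("pics/two.png",np.hstack(a))
```

```text
[[1.0, 0.001, -0.002, 0.481], [0.0, -0.962, -0.274, 0.34], [-0.002, 0.274, -0.962, 0.503], [0.0, 0.0, 0.0, 1.0]] 402.71248512221905 1.5333
3.8917
```

View pics/w_rack.png

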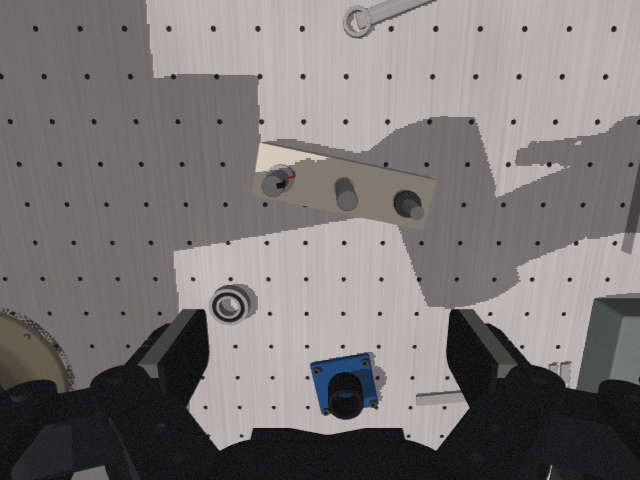

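View pics/two.png

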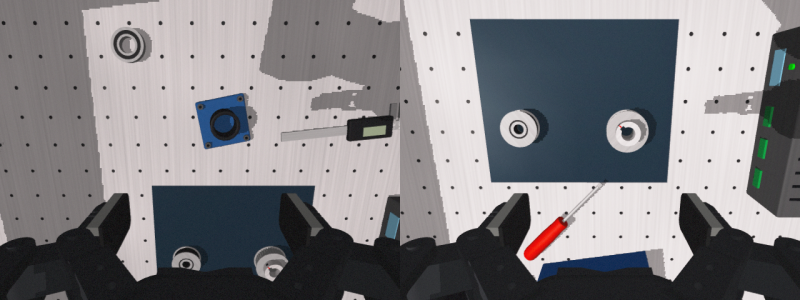

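Run:
```python
from h import *
def crop(n,cx,cy,w,k):
    i=cv2.imread(f"pics/{n}.png")[cy-w:cy+w,cx-w:cx+w]; return cv2.resize(i,(390,390),interpolation=cv2.INTER_CUBIC)
cv2.imwrite("pics/c1.png",np.hstack([crop("w_pul",363,210,45,1),crop("w_rack",280,180,30,1)]))
c=np.load("w_slv.npz"); im=cv2.cvtColor(c["pixels"],cv2.COLOR_RGB2HSV)
m=cv2.inRange(im,(100,120,50),(125,255,255)); m[:150,:]=m[:150,:]; m[260:]=0
n,l,st,ce=cv2.connectedComponentsWithStats(m); k=1+np.argmax(st[1:,4])
pts=np.argwhere(l==k)[:,::-1].astype(np.float32)
w=np.array([px(c,u,v,.01)[:2] for u,v in pts],np.float32)
r=cv2.minAreaRect(w); print("sleeve foot",r, st[k])
dk=((im[:,:,2]<45)*255).astype(np.uint8); dk[260:]=0; dk[:,:320]=0; dk[:,430:]=0
n,l,st,ce=cv2.connectedComponentsWithStats(dk)
for s in st[1:]:
    if s[4]>100: print(s)
# depth based rim
D=c["depth"]; vv,uu=np.mgrid[:480,:640]; P=np.stack([(uu-c["cx"])/c["fx"]*D,(vv-c["cy"])/c["fy"]*D,D],-1)@c["extrinsics"][:3,:3].T+c["extrinsics"][:3,3]
mm=(abs(P[...,2]-.05)<.006)&(np.hypot(P[...,0]-.508,P[...,1]+.008)<.05); q=P[mm]; print("rim",len(q),cv2.minEnclosingCircle(q[:,:2].astype(np.float32)),np.median(q[:,2]))
c=np.load("w_pul.npz");D=c["depth"];P=np.stack([(uu-c["cx"])/c["fx"]*D,(vv-c["cy"])/c["fy"]*D,D],-1)@c["extrinsics"][:3,:3].T+c["extrinsics"][:3,3]
near=np.hypot(P[...,0]-.606,P[...,1]+.293)<.05
for lo,hi in((.018,.03),(.033,.044)):
    q=P[near&(P[...,2]>lo)&(P[...,2]<hi)]; print("pul",lo,len(q),cv2.minEnclosingCircle(q[:,:2].astype(np.float32)),np.median(q[:,2]))
c=np.load("w_rack.npz");D=c["depth"];P=np.stack([(uu-c["cx"])/c["fx"]*D,(vv-c["cy"])/c["fy"]*D,D],-1)@c["extrinsics"][:3,:3].T+c["extrinsics"][:3,3]
near=np.hypot(P[...,0]-.43,P[...,1]-.287)<.04
for lo,hi in((.07,.085),(.13,.145)):
    q=P[near&(P[...,2]>lo)&(P[...,2]<hi)]; print("sh",lo,len(q),len(q)and cv2.minEnclosingCircle(q[:,:2].astype(np.float32)))
```

```text
sleeve foot ((0.50372713804245, -0.007323220372200012), (0.08240491151809692, 0.08291159570217133), 11.345396995544434) [ 313  150   87   88 3563]
[ 336  174   48   51 1091]
rim 857 ((0.5040552616119385, -0.008018385618925095), 0.02400670014321804) 0.05018385055545832
pul 0.018 2278 ((0.6068474650382996, -0.2961905300617218), 0.03315090760588646) 0.024643973408321446
pul 0.033 892 ((0.6068811416625977, -0.29600295424461365), 0.019221385940909386) 0.03857895265929212
sh 0.07 255 ((0.43003523349761963, 0.2910305857658386), 0.01485492754727602)
sh 0.13 395 ((0.43029263615608215, 0.2907032370567322), 0.010063763707876205)
```

View pics/c1.png

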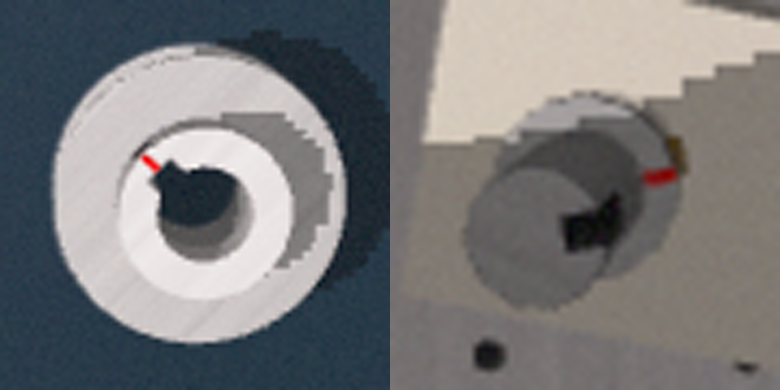

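```bash
cat >> h.py <<'E'
def redang(c,ctr,z,rmax):
    im=cv2.cvtColor(c["pixels"],cv2.COLOR_RGB2HSV); m=cv2.inRange(im,(0,130,90),(8,255,255))|cv2.inRange(im,(172,130,90),(180,255,255))
    p=np.array([px(c,u,v,z)[:2] for v,u in np.argwhere(m>0)]).reshape(-1,2)-ctr
    p=p[np.hypot(*p.T)<rmax]; d=p.mean(0); return len(p),np.hypot(*d),np.arctan2(d[1],d[0])
def fz(): return float(env.sense()["contact_force"][2])
def press(x,y,z,yaw,zmin,df,step=.0005,f0=None):
    f0=fz() if f0 is None else f0
    while z>zmin:
        z-=step; env.line_to([x,y,z],down(yaw),max_speed=.02)
        f=fz()-f0
        if f>df: break
    return z,f
E
python3 - <<'E'
from h import *
P=np.array([.6069,-.2961]); S=np.array([.504,-.0078])
print("key shaft",redang(np.load("w_rack.npz"),np.array([.4302,.2908]),.078,.02))
n,r,a=redang(np.load("w_pul.npz"),P,.038,.025); print("pul",n,r,a)
y=a-np.pi
env.move_pose([*P,.10],down(y)); env.line_to([*P,.026],max_speed=.1)
env.move_gripper(0.0,f_grip=50); s=env.sense(); print(s['gripper_width'],s['grasp_force'],s['ee_pos'],s['t'])
env.line_to([*P,.13]); s=env.sense(); print(s['gripper_width'],s['grasp_force'],s['contact_force'])
env.move_pose([*S,.12],down(np.pi/2)); env.line_to([*S,.080],max_speed=.08); env.hold(.2)
print("f",fz()); print(press(*S,.080,np.pi/2,.073,4)); s=env.sense(); print(s['ee_pos'],s['contact_force'],s['t'])
E
```

```text
key shaft (10, np.float64(0.01181094228494591), np.float64(0.17073306471098632))
pul 7 0.016804822439217732 2.388375790781811
0.40945569874977744 50.36724753328599 [ 0.60719664 -0.29644193  0.02687562] 7.3167
0.4061499002965948 50.05970959668048 [ 0.36827765  0.2615324  -2.93745021]
f -2.7952292126815363
(0.0765, 5.34751573299277)
[ 0.50399017 -0.0077895   0.07687521] [-1.96506975  0.80539179  2.55228652] 12.4333
```

Contact at the expected height; release and check with the wrist camera.

Run:
```python
from h import *
S=np.array([.504,-.0078])
env.move_gripper(1.0); env.line_to([*S,.14],max_speed=.12)
env.move_pose([.504,-.055,.28],down(np.pi/2)); c=snap("wrist","w_pl")
D=c["depth"]; vv,uu=np.mgrid[:480,:640];P=np.stack([(uu-c["cx"])/c["fx"]*D,(vv-c["cy"])/c["fy"]*D,D],-1)@c["extrinsics"][:3,:3].T+c["extrinsics"][:3,3]
near=np.hypot(P[...,0]-.504,P[...,1]+.008)<.05
for lo,hi in((.068,.08),(.083,.094)):
    q=P[near&(P[...,2]>lo)&(P[...,2]<hi)]; print("pul",lo,len(q),len(q) and (cv2.minEnclosingCircle(q[:,:2].astype(np.float32)),np.median(q[:,2])))
print(redang(c,S,.088,.025),env.sense()['t'])
cv2.imwrite("pics/c2.png",c["pixels"][60:360,140:500,::-1])
```

```text
pul 0.068 3165 (((0.5052085518836975, -0.009858713485300541), 0.033211849629879), np.float64(0.07461083838061883))
pul 0.083 1177 (((0.5053203701972961, -0.009780014865100384), 0.01912965625524521), np.float64(0.08866706002281116))
(10, np.float64(0.018751910066032176), np.float64(-1.5088286372070283)) 14.35
```

View pics/c2.png

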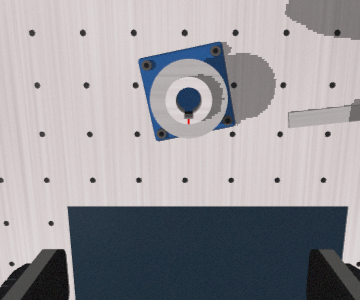

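Run:
```python
from h import *
H=np.array([.4302,.2908]); C=np.array([.5053,-.0098]); g=2.88; y=1.13
env.move_pose([*H,.21],down(g)); env.line_to([*H,.092],max_speed=.12)
env.move_gripper(0.0,f_grip=80); s=env.sense(); print(s['gripper_width'],s['grasp_force'],s['ee_pos'],s['t'])
env.line_to([*H,.20]); print(env.sense()['contact_force'])
env.move_pose([*C,.185],down(y)); env.hold(.2)
c=snap("wrist","w_ins"); s=env.sense(); print(s['gripper_width'],s['contact_force'],s['ee_pos'],s['t'])
s=snap("scene","s_ins"); u,v=map(int,proj(s,[*C,.12])); print(u,v)
a=cv2.resize(s["pixels"][v-45:v+45,u-45:u+45,::-1],(400,400),interpolation=cv2.INTER_CUBIC)
b=cv2.resize(c["pixels"][:,:,::-1][100:400,170:470],(400,400)); cv2.imwrite("pics/c3.png",np.hstack([a,b]))
```

```text
0.21468795777057187 77.88564920425415 [0.43028845 0.2907995  0.09237273] 17.4583
[ 1.13072155 -0.60999962 -3.33073304]
0.21024512941791054 [ 0.24252214  0.09769531 -4.50191922] [ 0.50526512 -0.0088108   0.1849997 ] 19.7583
329 225
```

View pics/c3.png

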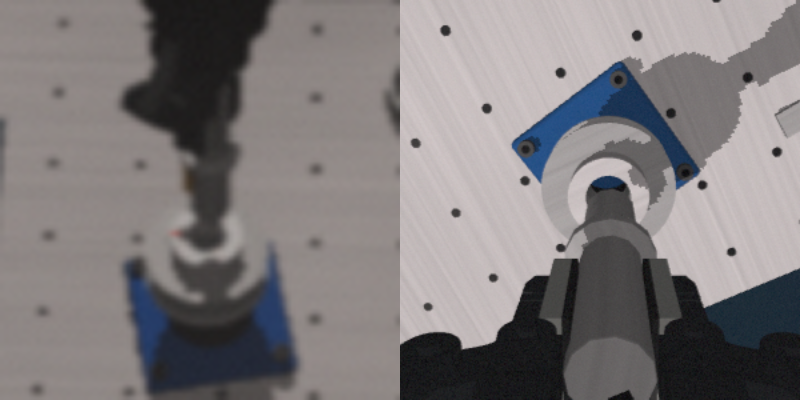

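Run:
```python
from h import *
C=np.array([.5053,-.0098]); y=1.13
env.line_to([*C,.166],down(y),max_speed=.08); env.hold(.3); f0=env.sense()['contact_force'];s=env.sense(); print(f0,s['ee_pos'])
z=.166
while z>.136:
    z-=.001; env.line_to([*C,z],down(y),max_speed=.04); f=env.sense()['contact_force']-f0
    if f[2]>4 or np.hypot(*f[:2])>8: break
s=env.sense(); print(z,f,s['ee_pos'],s['ft_torque'],s['t'])
```

```text
[-0.61266497  0.69517541 -2.34061889] [ 0.50555445 -0.00986199  0.16636379]
0.13599999999999998 [-1.14836794 -0.92033088 -0.35279662] [ 0.50532491 -0.00974183  0.13589571] [-0.12910209  0.35933842 -0.07827795] 28.0
```

Run:
```python
from h import *
C=np.array([.5053,-.0098]); y=1.13; z=.136; f0=-2.3
while z>.1125:
    z-=.003; env.line_to([*C,z],down(y),max_speed=.03); f=env.sense()['contact_force']
    if f[2]-f0>6 or np.hypot(*f[:2])>12: break
s=env.sense(); print(z,f,s['ee_pos'],s['ft_torque'],s['t'],s['gripper_width'])
```

```text
0.11199999999999999 [-1.17345842 -0.59250383 -3.32580788] [ 0.50537948 -0.00978019  0.11180476] [0.04642215 0.06305295 0.03430742] 30.0 0.2145335860885173
```

Run:
```python
from h import *
C=np.array([.5053,-.0098]); y=1.13
z,f=press(*C,.112,y,.100,8,step=.001,f0=0)
print(z,f,env.sense()['t'])
for _ in range(8):
    env.hold(.2); f=fz()
    if f>13: break
    z-=.0004; env.line_to([*C,z],down(y),max_speed=.01)
env.hold(.5); s=env.sense(); print(z,s['contact_force'],s['ee_pos'],s['ft_torque'],s['t'],s['gripper_width'],s['grasp_force'])
snap("wrist","w_end"); c=snap("scene","s_end"); cv2.imwrite("pics/c4.png",cv2.resize(c["pixels"][170:290,270:390,::-1],(480,480),interpolation=cv2.INTER_CUBIC))
```

```text
0.107 8.1780930320135 31.25
0.1058 [-5.01352915  0.29409096 15.92491002] [ 0.50551929 -0.00980646  0.10829922] [0.18066023 0.99820449 0.00888057] 33.3 0.21120480844240944 80.59905409812927
```

View pics/c4.png

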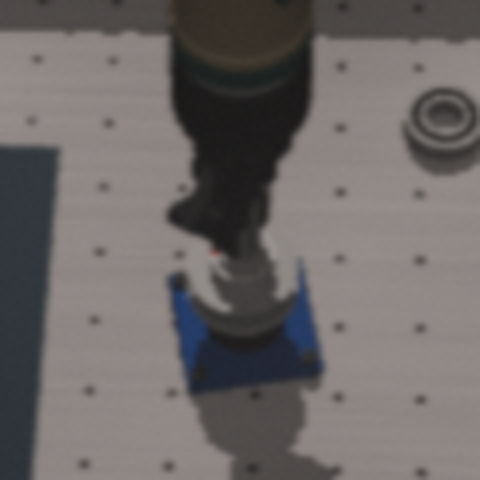

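The picture shows the collar sitting on the boss, with its red mark at about (215,252) lined up with the keyway. The tool height (0.1083 m) matches the home position.

```bash
python3 -c "
from h import *
print(env.sense()['contact_force']); print(env.hand_in())"
```

```text
[-4.78672732  0.4889543  15.20761049]
the job is handed in; nothing more can be done
None
```

The job is handed in: the pulley stands on the sleeve about 2 mm off centre, and the shaft is keyed in and fully home, still gripped and pressed down with about 15 N; no verdict came back.

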